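# Start the scale check and show the check weight to the scanner

### The job

Start the daily check of the scale: on its keypad press clear (top right corner), then seven (top left corner), then enter (bottom right corner), one after another, letting each key come up before the next and pressing no other key. Then lift the largest brass check weight out of its block and show it to the scanner so that its code can be read: hold it still in the air with its flat underside facing the scanner's window squarely, centred in front of it and about 10 cm away, touching neither the scanner nor anything else. The job ends with the weight still held there; leave the other weights and everything else as they stand.

Things in the scene. Friction and masses are not known exactly. Their poses are not given: they have to be found in the camera images.
- scale: Beige counter scale, 384 x 372 x 139 mm; origin under its centre, x from keypad side to back, y left, z up. Steel platter on top, empty. The panel before it slopes 37.5 deg down to the robot; right half: 4 x 4 keypad, round caps 17.6 mm across, 2 mm proud, 23 mm apart across (y), 22 mm down the slope, flat panel around. Keys go down square to it, along (0.609, 0, -0.793) in the scale's frame.
- cap_c (a point): Clear key: the key in the top right corner of the keypad (as seen from the robot; top = farther up the slope). Point on the centre of its cap's outer face.
- cap_7 (a point): Seven key: the key in the top left corner of the keypad, 69 mm left of the clear key. Point on the centre of its cap's outer face.
- cap_p (a point): Enter key: the key in the bottom right corner of the keypad, 67 mm down the slope from the clear key. Point on the centre of its cap's outer face.
- scale_key_c (a joint): Travel of the clear key. Value 0 up to 0.001 m fully down; sprung, about 1 N to start and 5 N to bottom out, counts as pressed beyond 0.0006 and as up below 0.0004, springs back by itself.
- scale_key_7 (a joint): Travel of the seven key. Value 0 up to 0.001 m fully down; sprung, about 1 N to start and 5 N to bottom out, counts as pressed beyond 0.0006 and as up below 0.0004, springs back by itself.
- scale_key_p (a joint): Travel of the enter key. Value 0 up to 0.001 m fully down; sprung, about 1 N to start and 5 N to bottom out, counts as pressed beyond 0.0006 and as up below 0.0004, springs back by itself.
- scale_key_8 (a joint): Travel of a key that is not to be pressed, second from the left in the top row. Values as for the others.
- scale_key_4 (a joint): Travel of a key that is not to be pressed, leftmost in the second row. Values as for the others.
- scale_key_9 (a joint): Travel of a key that is not to be pressed, third in the top row. Values as for the others.
- scale_key_t (a joint): Travel of a key that is not to be pressed, rightmost in the second row. Values as for the others.
- scale_key_eq (a joint): Travel of a key that is not to be pressed, third in the bottom row. Values as for the others.
- scale_key_z (a joint): Travel of a key that is not to be pressed, rightmost in the third row. Values as for the others.
- weight_block: Hardwood block, 138 x 56 x 25 mm, fixed on the worktop at any yaw; origin under its centre, x along its length, z up. Three round wells in a row along x, 7 mm deep (floor at z = 18 mm), 3 mm wider than their weights: large at x = -42 mm, middle +10 mm, small +48 mm.
- weight_large: Large brass check weight, standing in the well at one end of the block: round body 30 mm across, straight up to 21 mm above the underside, then shoulder, neck and knob; 40 mm high, about 0.2 kg. Origin at the centre of its flat underside (18 mm above the worktop), z along its axis to the knob. Grip the 14 mm of straight body above the block; above the shoulder it tapers.
- weight_middle: Middle brass check weight, 24 mm across, 32 mm high, in the middle well; stays there. Origin at the centre of its underside.
- weight_small: Small brass check weight, 19 mm across, 26 mm high, in the other end well; stays there. Origin at the centre of its underside.
- scanner_head: Head of the hands-free scanner: grey box 70 x 74 x 50 mm, dark window in its face, in a yoke over a round foot 102 mm across; fixed, 148 mm high in all. Origin at the window's centre, 120 mm above the worktop, 14 mm in front of the foot's centre; z points straight out of the window, its line of sight: 50 deg above level, towards the robot's side; y lies level in the window.
- parcel_side: Bystander: green film-wrapped parcel with black bands, 129 x 247 x 49 mm, lying to the right. Origin under its centre.
- film_scrap: Bystander: crumpled ball of green film, about 120 mm, in front of the scale. Origin under its centre.
- stamp: Bystander: rubber stamp with black knob, 30 x 52 x 78 mm, in front of the scale. Origin under its centre.
- ink_pad: Bystander: flat dark ink pad tin, 82 x 120 x 15 mm, in front of the scale. Origin under its centre.
- tape_dispenser: Bystander: dark tape dispenser, 60 x 170 x 87 mm, at the left front. Origin under its centre.
Not all that is in view belongs to the job. What is shaped like the part that bears scanner_head but blue or orange is not meant.

How it is judged:
By the outcome, as a careful person would: the job done as asked, in the order asked, and still so for the second after the job is handed in, while the arm keeps its last pose, push and grip.
It also fails if it takes over 64 s, if anything falls off the work surface, if the arm or the gripper's body presses on something with over 40 N, if the wrist force passes 120 N, or if a joint passes its speed limit or range.

### The arm

A 6-joint arm with a two-finger parallel gripper is mounted at the origin on a cart in front of the work surface, level with it; the furniture and walls round the work are solid. World frame = base frame: x ahead of the robot, y to its left, z up, the work surface at z = 0. Lengths are in mm, angles in rad, forces in N, time in s.
With the tool pointing down it reaches from about 350 to 775 mm from the base axis. Payload 5.5 kg.
Tool frame: the origin (TCP) lies between the finger pads; the fingertips stand 22 mm ahead of it and the grasp point (between the pads) lies 3 mm ahead of it (robot.finger_overhang is the distance from the TCP to the fingertips, in mm); z points along the fingers, x is the direction in which the jaws open and shut, and the axes are right-handed (so a half turn about z gives the same grasp; the last joint's range is limited). The gripper opens to 85 mm and grips with 20 to 120 N. Pads are 22 mm wide; open, the fingers measure 114 mm over their backs; the gripper's body (76 mm by 85 mm) begins 54 mm behind the grasp point. The pads swing forward as they close: fully open they stand 13 mm farther back than shut.
Start: joints at [1.144, 0.313, 0.046, 1.304, 0, 1.431], TCP at [162.682, 551.547, 253.323] pointing down, gripper open.
Joint ranges: [-2.76, 2.76], [-0.86, 1.69], [-1.03, 1.26], [-2.2, 2.34], [-1.47, 1.5], [-3.14, 3.14]. Speed limits (rad/s): [2.57, 2.57, 3.14, 3.14, 3.14, 3.14].

### API

Orientations are given as a unit quaternion [x, y, z, w].
In Python, from plant import robot gives the robot as it stands.
- The arm moves only by the shell command python3 -m jog 'ROWS' [FORCE]. ROWS is JSON, a list of rows, each a list of 7 numbers: the shift along the tool's x, y, z normalised to -1 to 1, where 1 is 0.5 m, then the turn, a rotation vector about the tool's x, y, z normalised to -1 to 1, where 1 is pi rad, then the opening, from 0 (shut) to 1 (fully open). A call has 1 to 10 rows; each row is the pose to reach, as a shift and turn from the pose measured when the call began, along the tool's axes at that moment, turning the shorter way round; what a row does not reach only later rows make up. A row lasts 1/8 s, in which the tool goes at most 62.5 mm and 10.7 degrees, less where a joint would pass 70% of its speed; a pose out of reach is approached as far as the arm can. A call with a number of a shift or a turn outside -1 to 1 is refused whole. A call with a gripper value outside its range is refused whole. The fingers move at their own pace and stop on an object; FORCE is the grip in N (left out, the last holds). Time passes only in rows, so rows that repeat a pose let the fingers close. It gives the time, the measured TCP pose, the force and the opening at its end, in the units of the state.
- robot.state(): the state, without advancing time (a new reading comes with each control period).
- robot.snapshot(name): name is "side" or "top" or "wrist"; returns a dict with "color" (384x512x3 uint8, red, green, blue), "camera_matrix" (3x3 intrinsics, pixels), "distortion" ([k1, k2, p1, p2, k3] as OpenCV has them; the pictures are not rectified), "position" and "attitude" of the camera in the world; the wrist camera has in their place "hand_eye" (4x4, takes a point from camera to tool coordinates, whose origin is the TCP and whose axes are the tool frame's). Camera axes: x right, y up, looking along -z (the intrinsics and any distortion apply to the point x, -y, -z); pixel columns grow to the right and rows downward; lengths in mm; the calibration is good to about 2 mm. A picture is of the moment at which its call begins: read the wrist's pose just before it. There is no depth.
- robot.job_done(): hands the job in, once; it reports no verdict.
Trained networks look in a picture, given as the dict that the camera call returned (one of the last four; its "shot" number tells which), for a name from the list of things; names that differ only in an ending like _2 or _b are one class to them, and where a whole thing is asked for, a point or a joint stands for the part that bears it (a point fixed in the world has none). Each returns a list of dicts, best first, with "score" (0 to 1); they miss things now and then, are a little off and sometimes report something else, mostly with a low value. They report only what shows in the picture. A call takes as long as a camera call. They do not tell look-alikes from the thing itself.
- robot.spot_in(thing, picture): "location" ([column, row] in pixels, amid what is visible of it).
- robot.masks_of(thing, picture): "mask" (384x512 bool, what is visible of it) and "location" ([column, row] in pixels, amid what is visible of it).
- robot.mark_of(thing, picture): "location" ([column, row] in pixels: a listed point, or the origin of a listed thing).
The state is a dict: "t": time; "q": joint angles; "joint_velocities": joint speeds; "tau": joint torques, N m; "ee_pos": TCP position; "tcp_rot": TCP orientation; "force": force on the tool from outside, world axes, zero at the start; "moment": the same for the moment, N m; "grip_width": finger opening in mm.
Only numpy, scipy, OpenCV 4.12 (cv2) and the standard library are available. Lean on these libraries where they do the work, as an engineer would, in place of code of your own. Each camera call takes 0.05 s, during which the arm holds its last target.

## Working session

There is one attempt and no reset: what is moved stays moved. The work goes in short steps, Python scripts to look and compute and a shell command to move; the robot and the scene stay as the last step left them, time stands still between calls to the robot, and variables do not carry over. Pictures are saved under pics/ and viewed, and the job is handed in when it is done.

```bash
ls; mkdir -p pics; cat > h.py <<'E'
import numpy as np,cv2
from scipy.spatial.transform import Rotation as R
from plant import robot
def att(a):
    a=np.array(a,float)
    return a if a.shape==(3,3) else R.from_quat(a).as_matrix()
def campose(p,st=None):
    if 'hand_eye' in p:
        st=st or robot.state(); H=np.array(p['hand_eye']); Rt=R.from_quat(st['tcp_rot']).as_matrix()
        return Rt@H[:3,3]+np.array(st['ee_pos']), Rt@H[:3,:3]
    return np.array(p['position'],float),att(p['attitude'])
def ray(p,px,st=None):
    c,M=campose(p,st)
    u=cv2.undistortPoints(np.array([[px]],float),np.array(p['camera_matrix'],float),np.array(p['distortion'],float))[0,0]
    d=M@np.array([u[0],-u[1],-1]); return c,d/np.linalg.norm(d)
def proj(p,X,st=None):
    c,M=campose(p,st); q=(np.atleast_2d(X)-c)@M; q=q*[1,-1,-1]
    return cv2.projectPoints(q.reshape(-1,1,3),np.zeros(3),np.zeros(3),np.array(p['camera_matrix'],float),np.array(p['distortion'],float))[0][:,0]
def tri(rays):
    A=np.zeros((3,3));b=np.zeros(3)
    for c,d in rays:
        P=np.eye(3)-np.outer(d,d);A+=P;b+=P@c
    x=np.linalg.solve(A,b); return x,[np.linalg.norm((np.eye(3)-np.outer(d,d))@(x-c)) for c,d in rays]
def onz(r,z):
    c,d=r; return c+d*(z-c[2])/d[2]
def save(p,n): cv2.imwrite('pics/'+n+'.png',p['color'][:,:,::-1])
E
python3 - <<'E'
from h import *
st=robot.state();print({k:np.round(v,3) for k,v in st.items()})
for n in ['side','top','wrist']:
    p=robot.snapshot(n);save(p,n+'0')
    print(n,[np.round(v,2).tolist() for v in campose(p,st)],np.array(p['camera_matrix']).round(1).tolist(),p['distortion'])
    for t in ['cap_c','cap_7','cap_p','scale','weight_block','weight_large','weight_middle','weight_small','scanner_head']:
        print(t,[(np.round(m['location'],1).tolist(),round(m['score'],2)) for m in robot.mark_of(t,p)[:3]])
E
```

```text
pics
{'t': np.float64(0.0), 'q': array([ 1.144,  0.314,  0.045,  1.304, -0.   ,  1.431]), 'joint_velocities': array([0.002, 0.002, 0.   , 0.001, 0.001, 0.001]), 'tau': array([-1.0000e-03, -4.8062e+01,  2.9854e+01,  1.9000e-02, -0.0000e+00,
       -0.0000e+00]), 'ee_pos': array([162.456, 551.076, 252.419]), 'tcp_rot': array([ 0.801,  0.599, -0.001,  0.   ]), 'force': array([-0.166, -0.074,  0.648]), 'moment': array([-0.031,  0.005,  0.019]), 'grip_width': np.float64(85.309)}
side [[-49.24, -791.68, 988.52], [[0.83, 0.35, -0.43], [-0.55, 0.52, -0.65], [-0.0, 0.78, 0.62]]] [[411.2, 0.0, 257.6], [0.0, 411.2, 185.8], [0.0, 0.0, 1.0]] [-0.01917956  0.          0.          0.          0.        ]
cap_c []
cap_7 []
cap_p []
scale [([319.3, 212.9], 0.71)]
weight_block [([308.3, 310.1], 0.82), ([388.7, 300.6], 0.18)]
weight_large [([312.4, 317.3], 0.46)]
weight_middle [([305.2, 300.4], 0.44)]
weight_small [([244.5, 252.2], 0.46), ([305.3, 291.6], 0.39)]
scanner_head [([196.7, 165.6], 0.71), ([170.5, 121.2], 0.63), ([230.2, 148.4], 0.54)]
top [[384.4, 129.78, 1390.97], [[-0.01, 0.99, -0.15], [-1.0, -0.02, -0.02], [-0.02, 0.15, 0.99]]] [[376.8, 0.0, 249.6], [0.0, 376.8, 186.2], [0.0, 0.0, 1.0]] [-0.02114971  0.          0.          0.          0.        ]
cap_c []
cap_7 []
cap_p []
scale [([288.8, 146.0], 0.85)]
weight_block [([374.3, 228.8], 0.93)]
weight_large [([389.5, 236.1], 0.65), ([295.9, 239.1], 0.34)]
weight_middle [([372.2, 225.6], 0.4)]
weight_small [([363.8, 222.2], 0.47)]
scanner_head [([186.8, 182.7], 0.93), ([203.1, 232.2], 0.7), ([96.4, 219.7], 0.69)]
wrist [[87.47, 573.23, 373.13], [[0.28, -0.91, -0.29], [0.96, 0.27, 0.09], [-0.0, -0.31, 0.95]]] [[284.7, 0.0, 258.8], [0.0, 284.7, 190.8], [0.0, 0.0, 1.0]] [-0.01576635  0.          0.          0.          0.        ]
cap_c []
cap_7 []
cap_p []
scale []
weight_block []
weight_large []
weight_middle []
weight_small []
scanner_head []
```

View pics/side0.png

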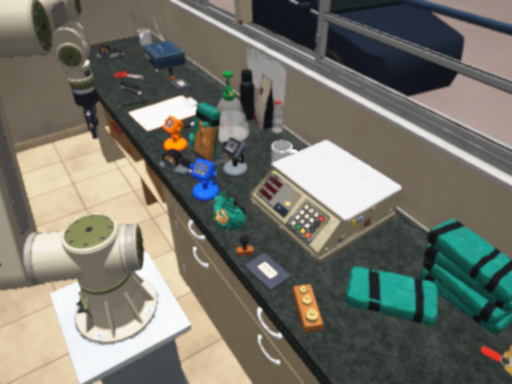

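View pics/top0.png

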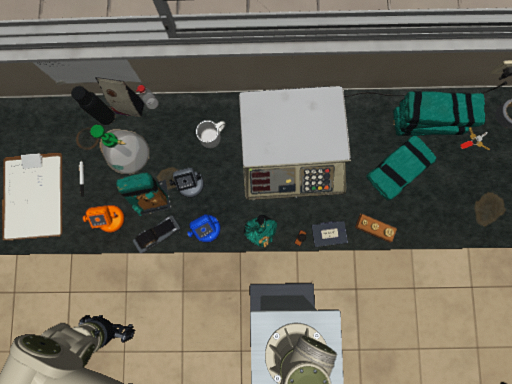

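View pics/wrist0.png

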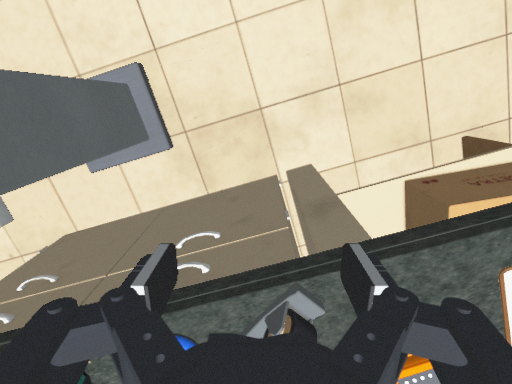

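```bash
python3 - <<'E'
from h import *
ps=robot.snapshot('side');pt=robot.snapshot('top')
f=lambda a,b:tri([ray(ps,a),ray(pt,b)])
print('scale',f([319.3, 212.9],[288.8,146]))
print('block',f([308.3, 310.1],[374.3,228.8]))
print('wl',f([312.4, 317.3],[389.5,236.1]))
print('wm',f([305.2,300.4],[372.2,225.6]))
print('ws',f([305.3,291.6],[363.8,222.2]))
for a in [[196.7,165.6],[170.5,121.2],[230.2,148.4]]:
  for b in [[186.8,182.7],[203.1,232.2],[96.4,219.7]]:
    print('sc',a,b,f(a,b))
E
```

```text
scale (array([754.46970645,   4.79124627, -22.2186075 ]), [np.float64(5.748219458343004), np.float64(5.748219458342987)])
block (array([ 4.39831338e+02, -3.01363712e+02, -2.00718027e-01]), [np.float64(3.897918098243564), np.float64(3.8979180982436765)])
wl (array([ 413.55857275, -342.8958025 ,   38.36247677]), [np.float64(6.034136994822492), np.float64(6.034136994822428)])
wm (array([ 446.26748456, -284.92747602,   22.10505948]), [np.float64(1.1192281767282886), np.float64(1.1192281767282528)])
ws (array([ 462.77612825, -258.51882114,   19.25698682]), [np.float64(3.0969496946445), np.float64(3.096949694644361)])
sc [196.7, 165.6] [186.8, 182.7] (array([540.71073939, 402.36699229,  55.99053669]), [np.float64(72.29113954207976), np.float64(72.2911395420798)])
sc [196.7, 165.6] [203.1, 232.2] (array([426.09369657, 309.72235872, 137.71797595]), [np.float64(2.9331039445103047), np.float64(2.93310394451037)])
sc [196.7, 165.6] [96.4, 219.7] (array([ 553.21066762,  773.04492403, -185.80923996]), [np.float64(63.79194484486316), np.float64(63.79194484486318)])
sc [170.5, 121.2] [186.8, 182.7]
[... 169 characters left out ...]
6, 292.87941915, 341.2719889 ]), [np.float64(37.936350321564866), np.float64(37.93635032156485)])
sc [170.5, 121.2] [96.4, 219.7] (array([479.40368025, 671.04519712, 128.29210863]), [np.float64(3.784712138620115), np.float64(3.784712138619847)])
sc [230.2, 148.4] [186.8, 182.7] (array([597.75276885, 370.17211466, 114.12086728]), [np.float64(2.5014658988246627), np.float64(2.501465898824705)])
sc [230.2, 148.4] [203.1, 232.2] (array([474.3186059 , 268.53279137, 215.09710475]), [np.float64(56.24911293466753), np.float64(56.24911293466755)])
sc [230.2, 148.4] [96.4, 219.7] (array([5.90977698e+02, 6.36786787e+02, 4.80047838e-01]), [np.float64(136.41343068705635), np.float64(136.41343068705618)])
```

```bash
cat >> h.py <<'E'
def goal(pos,Rm,st=None):
    """shift/turn normalised"""
    st=st or robot.state(); Rt=R.from_quat(st['tcp_rot']); 
    s=Rt.inv().apply(np.array(pos)-st['ee_pos'])/500
    t=(Rt.inv()*R.from_matrix(Rm)).as_rotvec()/np.pi
    n=max(np.linalg.norm(s)*8, np.linalg.norm(t)*180/10.7)
    print('goal',np.round(s,5).tolist(),np.round(t,5).tolist(),'rows>=',round(n,1))
def frame(z,x):
    z=np.array(z,float);z/=np.linalg.norm(z);x=np.array(x,float);x-=z*(x@z);x/=np.linalg.norm(x)
    return np.stack([x,np.cross(z,x),z],1)
def brief():
    st=robot.state(); print('t',round(st['t'],2),'p',np.round(st['ee_pos'],1),'z',R.from_quat(st['tcp_rot']).as_matrix()[:,2].round(3),'x',R.from_quat(st['tcp_rot']).as_matrix()[:,0].round(3),'F',np.round(st['force'],1),'g',round(float(st['grip_width']),1)); return st
E
python3 - <<'E'
from h import *
pt=robot.snapshot('top');ps=robot.snapshot('side')
for px in [[317,179],[307,170],[329,169],[328,190]]: print(onz(ray(pt,px),75).round(1))
for px in [[245,197],[346,193]]: print('front',onz(ray(pt,px),30).round(1))
print(robot.finger_overhang)
goal([470,-40,330],frame([0.25,0,-1],[0,1,0]))
for a in [ps,pt]:
  for t in ['scanner_head','scale']:
    m=robot.masks_of(t,a); print([(np.round(k['location'],1).tolist(),round(k['score'],2),int(k['mask'].sum())) for k in m])
E
```

```text
[611.9 -85.3  75. ]
[644.9 -51.2  75. ]
[ 647.2 -129.3   75. ]
[ 572.  -122.3   75. ]
front [557.7 171.5  30. ]
front [ 566.3 -195.6   30. ]
22.0
goal [-0.96092, 0.9242, -0.15341] [-0.07744, 0.01116, -0.09082] rows>= 10.7
[([236.6, 148.6], 0.81, 372), ([170.1, 123.8], 0.8, 243), ([202.2, 170.1], 0.56, 391)]
[([320.3, 198.4], 0.65, 11306)]
[([186.3, 178.5], 0.96, 443), ([200.7, 226.6], 0.93, 452), ([100.2, 215.9], 0.82, 447)]
[([293.9, 142.2], 0.85, 11365), ([154.1, 235.0], 0.51, 824)]
```

```bash
python3 -m jog '[[-0.11,0.1,-0.05,0,0,0,0],[-0.22,0.2,-0.1,-0.01,0,-0.02,0],[-0.32,0.3,-0.15,-0.03,0.004,-0.04,0],[-0.42,0.4,-0.15,-0.04,0.006,-0.06,0],[-0.53,0.5,-0.15,-0.06,0.008,-0.09,0],[-0.64,0.6,-0.15,-0.077,0.011,-0.09,0],[-0.74,0.7,-0.15,-0.077,0.011,-0.09,0],[-0.85,0.8,-0.15,-0.077,0.011,-0.09,0],[-0.96,0.92,-0.15,-0.077,0.011,-0.09,0],[-1,0.93,-0.15,-0.077,0.011,-0.09,0]]' 30
python3 - <<'E'
from h import *
brief()
p=robot.snapshot('wrist');save(p,'w1');brief()
goal([480,-85,330],frame([0.25,0,-1],[0,1,0]))
E
```

```text
t: 3.15
ee_pos: [439.9, 1.0, 328.7]
tcp_rot: [0.703, 0.701, 0.086, 0.087]
force: [1.5, 0.4, 0.0]
grip_width: 0.1
t 3.15 p [439.9   1.  328.7] z [ 0.243 -0.001 -0.97 ] x [ 0.003  1.    -0.   ] F [1.5 0.4 0. ] g 0.1
t 3.2 p [443.   -6.  328.4] z [ 0.244 -0.007 -0.97 ] x [ 0.012  1.    -0.005] F [ 4.9 -3.8  0.7] g -0.1
goal [-0.15705, 0.07411, 0.01611] [0.00051, 0.00237, -0.00323] rows>= 1.4
```

View pics/w1.png

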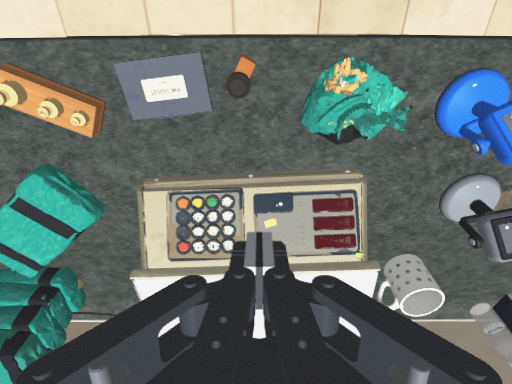

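```bash
python3 -m jog '[[-0.08,0.035,0.01,0,0,0,0],[-0.15,0.07,0.016,0,0,0,0],[-0.15,0.07,0.016,0,0,0,0],[-0.15,0.07,0.016,0,0,0,0]]'
cat > look.py <<'E'
from h import *
import sys,json
n=sys.argv[1]; name=sys.argv[2]; things=sys.argv[3].split(',')
st=brief(); p=robot.snapshot(n);save(p,name)
c,M=campose(p,st)
np.savez(name+'.npz',c=c,M=M,K=p['camera_matrix'],D=p['distortion'],img=p['color'])
for t in things:
    for m in robot.mark_of(t,p)[:3]: print(t,np.round(m['location'],1).tolist(),round(m['score'],2), 'at z0:',onz(ray(p,m['location'],st),0).round(0).tolist())
E
python3 look.py wrist w2 cap_c,cap_7,cap_p,scale,weight_large,weight_middle,weight_small,weight_block,scanner_head
```

```text
t: 3.7
ee_pos: [477.6, -81.0, 329.3]
tcp_rot: [0.706, 0.698, 0.085, 0.089]
force: [0.4, -0.0, 0.8]
grip_width: -0.1
t 3.7 p [477.6 -81.  329.3] z [ 0.243 -0.007 -0.97 ] x [ 0.012  1.    -0.004] F [ 0.4 -0.   0.8] g -0.1
cap_c [285.2, 225.4] 0.64 at z0: [718.0, -35.0, 0.0]
cap_c [234.2, 183.0] 0.48 at z0: [623.0, -127.0, 0.0]
cap_c [237.1, 228.2] 0.45 at z0: [724.0, -127.0, 0.0]
cap_7 [285.2, 225.4] 0.64 at z0: [718.0, -35.0, 0.0]
cap_7 [234.2, 183.0] 0.48 at z0: [623.0, -127.0, 0.0]
cap_7 [237.1, 228.2] 0.45 at z0: [724.0, -127.0, 0.0]
cap_p [285.2, 225.4] 0.64 at z0: [718.0, -35.0, 0.0]
cap_p [234.2, 183.0] 0.48 at z0: [623.0, -127.0, 0.0]
cap_p [237.1, 228.2] 0.45 at z0: [724.0, -127.0, 0.0]
scale [301.2, 238.4] 0.79 at z0: [751.0, -2.0, -0.0]
weight_large [67.5, 64.3] 0.59 at z0: [428.0, -350.0, 0.0]
weight_middle [107.8, 78.8] 0.87 at z0: [448.0, -298.0, 0.0]
weight_small [83.8, 197.4] 0.56 at z0: [650.0, -402.0, 0.0]
weight_small [132.8, 92.1] 0.52 at z0: [467.0, -267.0, 0.0]
weight_block [105.2, 74.6] 0.79 at z0: [442.0, -301.0, 0.0]
```

View pics/w2.png

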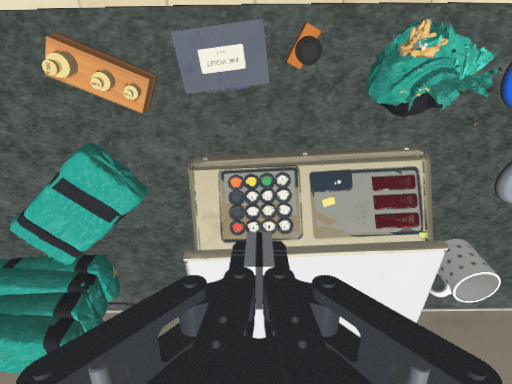

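```bash
cat > fit.py <<'E'
from h import *
from scipy.optimize import least_squares
def pnt(v,i,j): # i: steps left from c, j: steps down slope
    x,y,z,a=v
    Rz=R.from_euler('z',a).as_matrix()
    down=Rz@np.array([-.793,0,-.609]); left=Rz@np.array([0,1,0])
    return np.array([x,y,z])+left*23*i+down*(67/3)*j
def projn(d,X):
    q=(np.atleast_2d(X)-d['c'])@d['M']*[1,-1,-1]
    return cv2.projectPoints(q.reshape(-1,1,3),np.zeros(3),np.zeros(3),d['K'],d['D'])[0][:,0]
def fit(obs,v0=(640,-125,90,0.02)): # obs: list (dict, {(i,j):px})
    def f(v):
        return np.concatenate([(projn(d,np.array([pnt(v,*k) for k in o]))-np.array(list(o.values()))).ravel() for d,o in obs])
    r=least_squares(f,v0,x_scale=[10,10,10,.1]); 
    print('v',r.x.round(2),'yaw deg',np.degrees(r.x[3]).round(2),'rms',np.sqrt((r.fun**2).mean()).round(2),'sd',np.sqrt(np.diag(np.linalg.inv(r.jac.T@r.jac))).round(2)); return r.x
E
python3 - <<'E'
from fit import *
d=dict(np.load('w2.npz'))
img=d['img'][150:260,180:320]; cv2.imwrite('pics/w2k.png',cv2.resize(img[:,:,::-1],None,fx=5,fy=5,interpolation=cv2.INTER_CUBIC))
v=fit([(d,{(0,0):(237.3,227.5),(3,0):(285,226),(0,3):(235.5,182.3),(3,3):(282.5,180)})])
a=v[3];Rz=R.from_euler('z',a).as_matrix()
n=Rz@[.609,0,-.793]; ctr=pnt(v,1.5,1.5)
print(n,ctr)
goal(ctr-n*150, frame(n,Rz@[0,1,0]))
E
```

```text
v [ 6.3685e+02 -1.1542e+02  1.0501e+02  4.0000e-02] yaw deg 2.55 rms 0.17 sd [3.7  0.88 5.22 0.02]
[ 0.60839551  0.02712763 -0.793     ] [608.77858564 -82.13859654  84.60409056]
goal [-0.00806, 0.01509, 0.264] [-0.12988, 0.00917, -0.0154] rows>= 2.2
```

View pics/w2k.png

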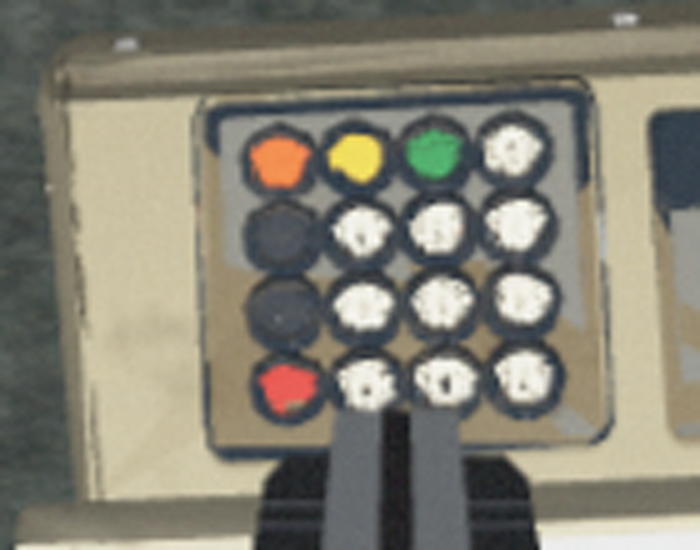

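```bash
python3 -m jog '[[-0.003,0.005,0.09,-0.04,0.003,-0.005,0],[-0.005,0.01,0.18,-0.09,0.006,-0.01,0],[-0.008,0.015,0.26,-0.13,0.009,-0.015,0],[-0.008,0.015,0.26,-0.13,0.009,-0.015,0],[-0.008,0.015,0.26,-0.13,0.009,-0.015,0],[-0.008,0.015,0.26,-0.13,0.009,-0.015,0]]'
python3 look.py wrist w3 cap_c,cap_7,cap_p
python3 - <<'E'
from fit import *
d=dict(np.load('w3.npz'))
img=d['img'][110:280,160:360]; cv2.imwrite('pics/w3k.png',cv2.resize(img[:,:,::-1],None,fx=4,fy=3.5,interpolation=cv2.INTER_CUBIC))
E
```

```text
t: 4.95
ee_pos: [520.3, -87.7, 210.1]
tcp_rot: [0.654, 0.684, 0.233, 0.225]
force: [1.0, -0.4, 0.3]
grip_width: 0.0
t 4.95 p [520.3 -87.7 210.1] z [ 0.613  0.024 -0.79 ] x [-0.043  0.999 -0.003] F [ 1.  -0.4  0.3] g 0.0
cap_c [222.4, 143.0] 0.76 at z0: [655.0, -130.0, 0.0]
cap_c [226.6, 205.9] 0.54 at z0: [811.0, -132.0, 0.0]
cap_c [294.1, 206.1] 0.44 at z0: [806.0, -15.0, 0.0]
cap_7 [222.4, 143.0] 0.76 at z0: [655.0, -130.0, 0.0]
cap_7 [226.6, 205.9] 0.54 at z0: [811.0, -132.0, 0.0]
cap_7 [294.1, 206.1] 0.44 at z0: [806.0, -15.0, 0.0]
cap_p [222.4, 143.0] 0.76 at z0: [655.0, -130.0, 0.0]
cap_p [226.6, 205.9] 0.54 at z0: [811.0, -132.0, 0.0]
cap_p [294.1, 206.1] 0.44 at z0: [806.0, -15.0, 0.0]
```

View pics/w3k.png

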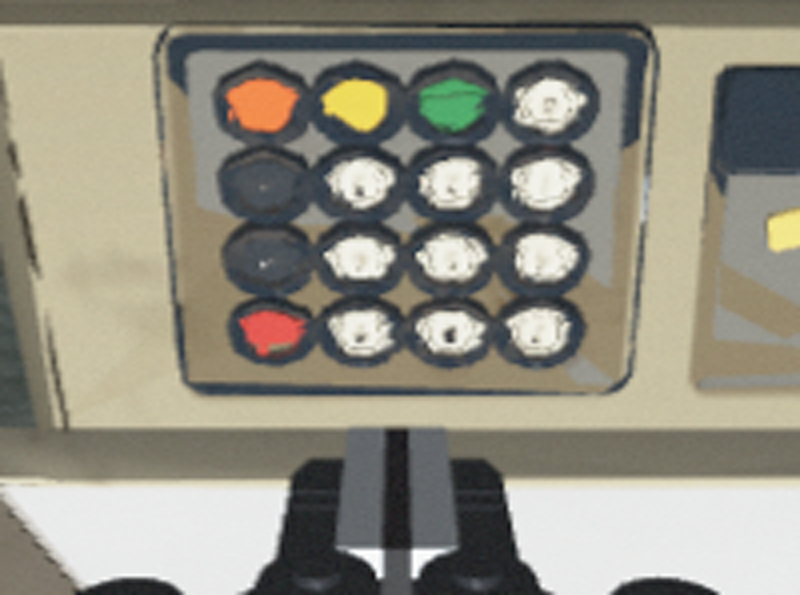

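```bash
cat > fit1.py <<'E'
from fit import *
d2=dict(np.load('w2.npz'));d3=dict(np.load('w3.npz'))
def C(x,y): return (160+x/4-.4,110+y/3.5-.4)
o3={(0,0):C(271,331),(3,0):C(538,332),(0,3):C(262,103),(3,3):C(549,102),(1,0):C(361,331),(2,0):C(449,331),(1,3):C(356,103),(2,3):C(452,103),(3,1):C(541,257),(3,2):C(545,182),(2,1):C(450,257),(2,2):C(450,183),(1,1):C(360,257),(1,2):C(359,183)}
o2={(0,0):(237.6,227.5),(3,0):(285,226),(0,3):(235.9,181.4),(3,3):(282.5,179.9)}
E
python3 - <<'E'
from fit1 import *
fit([(d3,o3)]);v=fit([(d2,o2),(d3,o3)])
np.save('v.npy',v)
pt=robot.snapshot('top');ps=robot.snapshot('side')
for p,n in((pt,'top'),(ps,'side')):
    q=proj(p,np.array([pnt(v,i,j) for i in(0,3) for j in(0,3)]));print(n,q.round(1).tolist())
    x,y=q.mean(0).astype(int); im=p['color'][y-40:y+40,x-50:x+50,::-1].copy(); im=cv2.resize(im,None,fx=6,fy=6,interpolation=cv2.INTER_CUBIC)
    for a in q: cv2.circle(im,(int((a[0]-x+50.5)*6),int((a[1]-y+40.5)*6)),4,(255,0,255),1)
    cv2.imwrite(f'pics/k_{n}.png',im)
E
```

```text
v [ 6.3744e+02 -1.1584e+02  1.0259e+02  5.0000e-02] yaw deg 2.85 rms 0.2 sd [1.75 0.41 1.37 0.01]
v [ 6.3810e+02 -1.1577e+02  1.0206e+02  5.0000e-02] yaw deg 2.71 rms 0.31 sd [1.29 0.36 1.07 0.01]
top [[326.7, 170.1], [326.0, 186.9], [306.9, 171.3], [306.6, 188.2]]
side [[321.3, 218.7], [307.6, 235.1], [306.6, 206.9], [293.4, 222.8]]
```

View pics/k_top.png

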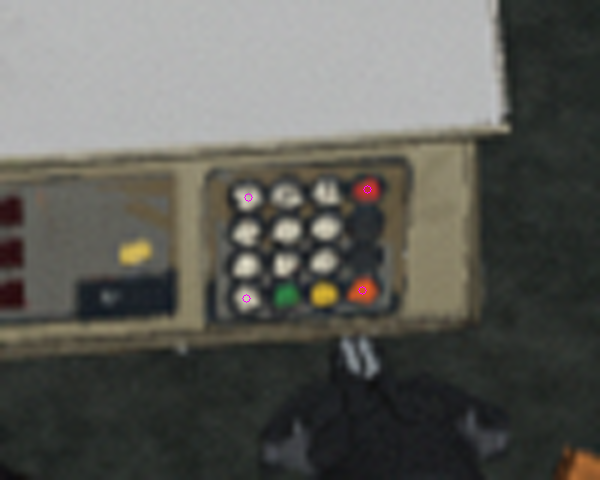

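View pics/k_side.png

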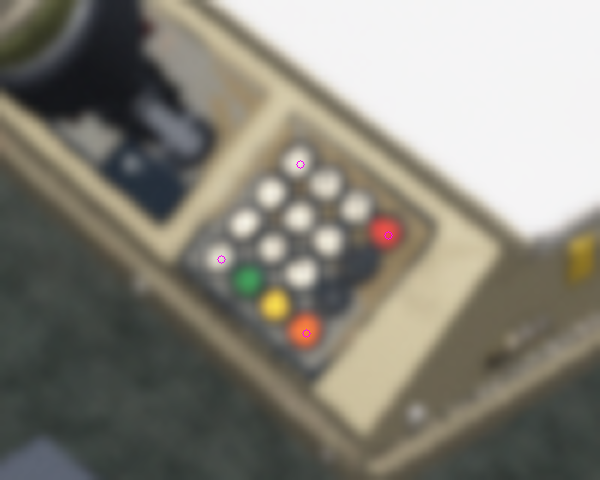

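```bash
cat > key.py <<'E'
from fit import *
import sys
v=np.load('v.npy'); i,j,dl,dd,off=[float(a) for a in sys.argv[1:6]] # dl: shift left mm, dd: shift down slope mm
Rz=R.from_euler('z',v[3]).as_matrix(); n=Rz@[.609,0,-.793]
st=brief(); Rt=R.from_quat(st['tcp_rot']).as_matrix()
tip=st['ee_pos']+22*Rt[:,2]
rel=tip-pnt(v,i,j); print('tip rel key: left %.1f down %.1f above %.1f'%(rel@(Rz@[0,1,0]),rel@(Rz@[-.793,0,-.609]),-rel@n),'Fn %.1f'%(np.array(st['force'])@-n))
T=pnt(v,i,j)+Rz@[0,1,0]*dl+Rz@[-.793,0,-.609]*dd-n*(22+off)
goal(T,frame(n,Rz@[0,1,0]))
E
python3 key.py 0 0 -2 -4 15
```

```text
t 5.25 p [517.7 -86.4 206.5] z [ 0.61   0.026 -0.792] x [-0.043  0.999 -0.001] F [ 0.6  0.1 -0.2] g -0.2
tip rel key: left 35.0 down 30.7 above 133.2 Fn -0.5
goal [-0.07322, 0.06932, 0.23677] [0.00041, 0.00092, -0.00085] rows>= 2.1
```

```bash
python3 -m jog '[[-0.035,0.035,0.08,0,0,0,0],[-0.073,0.069,0.16,0,0,0,0],[-0.073,0.069,0.22,0,0.001,-0.001,0],[-0.073,0.069,0.237,0,0.001,-0.001,0],[-0.073,0.069,0.237,0,0.001,-0.001,0],[-0.073,0.069,0.237,0,0.001,-0.001,0],[-0.073,0.069,0.237,0,0.001,-0.001,0]]'
python3 key.py 0 0 -2 -4 6; python3 look.py wrist w4 cap_c
```

```text
t: 6.12
ee_pos: [618.9, -118.7, 135.0]
tcp_rot: [0.653, 0.685, 0.234, 0.223]
force: [-0.3, 0.3, -0.5]
grip_width: -0.2
t 6.12 p [ 618.9 -118.7  135. ] z [ 0.611  0.029 -0.791] x [-0.048  0.999 -0.001] F [-0.3  0.3 -0.5] g -0.2
tip rel key: left -2.0 down -4.8 above 15.9 Fn -0.2
goal [-3e-05, -0.00145, 0.01982] [0.00094, 0.00013, 0.00029] rows>= 0.2
t 6.12 p [ 618.9 -118.7  135. ] z [ 0.611  0.029 -0.791] x [-0.048  0.999 -0.001] F [-0.3  0.3 -0.5] g -0.2
cap_c [378.9, 229.1] 0.78 at z0: [837.0, 61.0, 0.0]
cap_c [261.4, 110.5] 0.78 at z0: [635.0, -116.0, 0.0]
cap_c [262.4, 225.8] 0.64 at z0: [835.0, -104.0, 0.0]
```

View pics/w4.png

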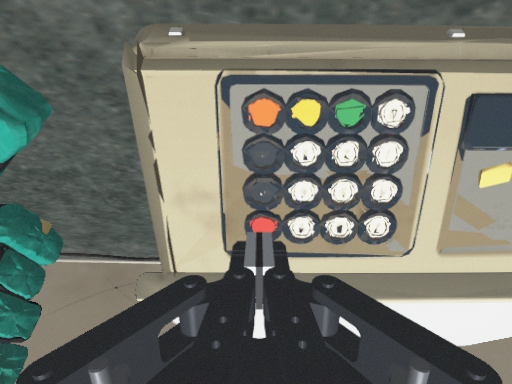

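```bash
python3 - <<'E'
from fit1 import *
v=np.load('v.npy');d=dict(np.load('w4.npz'))
ks=[(0,3),(1,3),(2,3),(3,3),(3,2),(3,1),(3,0),(2,0),(1,0),(0,0)]
q=projn(d,np.array([pnt(v,*k) for k in ks]));print(dict(zip(ks,q.round(1).tolist())))
im=cv2.resize(d['img'][80:260,220:420,::-1],None,fx=4,fy=3.3,interpolation=cv2.INTER_CUBIC)
for a in q: cv2.drawMarker(im,(int((a[0]-219.5)*4),int((a[1]-79.5)*3.3)),(255,0,255),cv2.MARKER_CROSS,8)
cv2.imwrite('pics/w4k.png',im)
E
```

```text
{(0, 3): [263.3, 111.7], (1, 3): [306.2, 111.8], (2, 3): [349.0, 111.9], (3, 3): [391.6, 112.1], (3, 2): [386.0, 153.2], (3, 1): [380.7, 191.0], (3, 0): [375.8, 225.8], (2, 0): [338.2, 225.8], (1, 0): [300.5, 225.8], (0, 0): [262.7, 225.8]}
```

View pics/w4k.png

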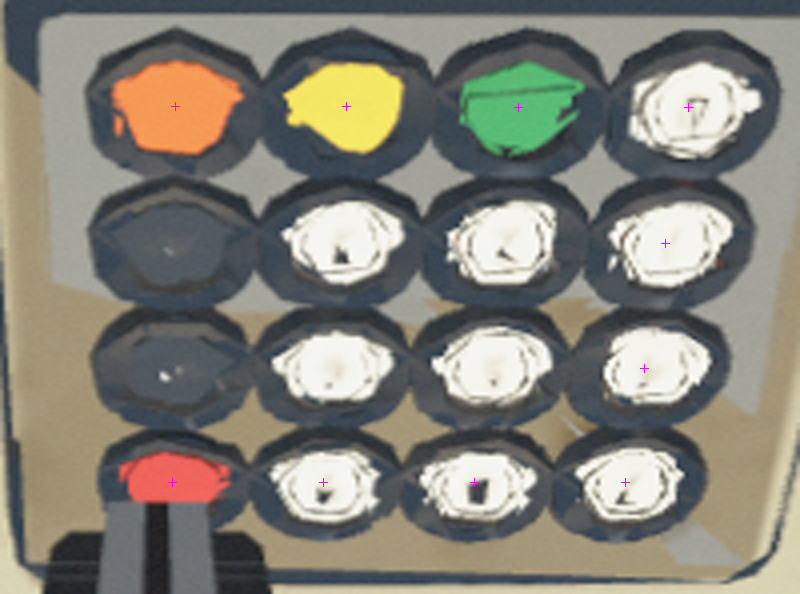

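```bash
python3 -m jog '[[0,-0.001,0.015,0,0,0,0],[0,-0.001,0.026,0,0,0,0],[0,-0.001,0.026,0,0,0,0],[0,-0.001,0.026,0,0,0,0]]'
python3 key.py 0 0 -2 -4 0
```

```text
t: 6.72
ee_pos: [626.3, -118.2, 123.8]
tcp_rot: [0.653, 0.685, 0.233, 0.223]
force: [-0.3, 0.3, -0.2]
grip_width: 0.1
t 6.72 p [ 626.3 -118.2  123.8] z [ 0.61   0.029 -0.792] x [-0.048  0.999 -0.   ] F [-0.3  0.3 -0.2] g 0.1
tip rel key: left -1.9 down -3.8 above 2.4 Fn -0.0
goal [-0.0002, 0.00038, 0.00491] [0.00067, 2e-05, 0.00024] rows>= 0.0
```

```bash
python3 -m jog '[[0,0,0.003,0,0,0,0],[0,0,0.005,0,0,0,0],[0,0,0.005,0,0,0,0]]'
python3 key.py 0 0 -2 -4 0
```

```text
t: 7.1
ee_pos: [627.6, -118.2, 122.5]
tcp_rot: [0.653, 0.685, 0.233, 0.223]
force: [-8.0, 1.4, 8.6]
grip_width: -0.4
t 7.1 p [ 627.6 -118.2  122.5] z [ 0.611  0.028 -0.791] x [-0.048  0.999 -0.001] F [-8.   1.4  8.6] g -0.4
tip rel key: left -2.0 down -4.1 above 0.7 Fn 11.6
goal [-8e-05, -9e-05, 0.00142] [0.00084, 0.00014, 0.00022] rows>= 0.0
```

```bash
python3 -m jog '[[0,0,-0.02,0,0,0,0],[0,0,-0.035,0,0,0,0],[0.08,0,-0.035,0,0,0,0],[0.146,0,-0.035,0,0,0,0],[0.146,0,-0.02,0,0,0,0],[0.146,0,-0.01,0,0,0,0],[0.146,0,-0.01,0,0,0,0],[0.146,0,-0.01,0,0,0,0]]'
python3 key.py 3 0 2 -4 2
```

```text
t: 8.1
ee_pos: [621.2, -46.3, 126.3]
tcp_rot: [0.653, 0.685, 0.233, 0.223]
force: [0.4, 0.5, 0.8]
grip_width: -0.1
t 8.1 p [621.2 -46.3 126.3] z [ 0.61   0.028 -0.792] x [-0.046  0.999 -0.001] F [0.4 0.5 0.8] g -0.1
tip rel key: left 1.2 down -4.0 above 5.5 Fn 0.4
goal [0.00163, 7e-05, 0.00707] [0.00076, 0.00035, -9e-05] rows>= 0.1
```

```bash
python3 -m jog '[[0.002,0,0.007,0,0,0,0],[0.002,0,0.007,0,0,0,0],[0.002,0,0.009,0,0,0,0],[0.002,0,0.011,0,0,0,0],[0.002,0,0.011,0,0,0,0]]'
python3 key.py 3 0 2 -4 0
```

```text
t: 8.72
ee_pos: [624.1, -45.3, 122.5]
tcp_rot: [0.654, 0.685, 0.233, 0.223]
force: [-9.1, -0.2, 7.4]
grip_width: 0.1
t 8.72 p [624.1 -45.3 122.5] z [ 0.61   0.027 -0.792] x [-0.046  0.999 -0.001] F [-9.1 -0.2  7.4] g 0.1
tip rel key: left 2.0 down -4.0 above 0.7 Fn 11.5
goal [-5e-05, 7e-05, 0.0014] [0.0008, 0.0006, -0.00013] rows>= 0.0
```

```bash
python3 -m jog '[[0,0,-0.02,0,0,0,0],[0,0,-0.04,0,0,0,0],[-0.07,-0.075,-0.04,0,0,0,0],[-0.146,-0.15,-0.04,0,0,0,0],[-0.146,-0.15,-0.03,0,0,0,0],[-0.146,-0.15,-0.012,0,0,0,0],[-0.146,-0.15,-0.012,0,0,0,0],[-0.146,-0.15,-0.012,0,0,0,0]]'
python3 key.py 0 3 -2 4 2
```

```text
t: 9.72
ee_pos: [565.2, -120.3, 81.9]
tcp_rot: [0.653, 0.685, 0.233, 0.223]
force: [0.5, 0.7, 0.6]
grip_width: 0.3
t 9.72 p [ 565.2 -120.3   81.9] z [ 0.611  0.028 -0.791] x [-0.048  0.999 -0.002] F [0.5 0.7 0.6] g 0.3
tip rel key: left -1.0 down 3.1 above 6.5 Fn 0.2
goal [-0.00193, -0.00159, 0.00901] [0.001, 0.00027, 0.00045] rows>= 0.1
```

```bash
python3 -m jog '[[-0.002,-0.0015,0.009,0,0,0,0],[-0.002,-0.0015,0.009,0,0,0,0],[-0.002,-0.0015,0.011,0,0,0,0],[-0.002,-0.0015,0.013,0,0,0,0],[-0.002,-0.0015,0.013,0,0,0,0]]'
python3 key.py 0 3 -2 4 0
```

```text
t: 10.35
ee_pos: [568.3, -120.8, 76.9]
tcp_rot: [0.653, 0.685, 0.234, 0.224]
force: [-8.8, 1.6, 10.4]
grip_width: -0.1
t 10.35 p [ 568.3 -120.8   76.9] z [ 0.611  0.029 -0.791] x [-0.048  0.999 -0.001] F [-8.8  1.6 10.4] g -0.1
tip rel key: left -1.7 down 3.7 above 0.7 Fn 13.5
goal [-0.00057, -0.00035, 0.00133] [0.00123, 0.00012, 0.00042] rows>= 0.0
```

```bash
python3 -m jog '[[0,0,-0.06,0,0,0,0],[0,-0.02,-0.18,0,0,0,0],[0,-0.02,-0.3,0,0,0,0],[0,-0.02,-0.3,0,0,0,0]]'
python3 - <<'E'
from h import *
brief()
goal([410,-365,220],frame([0,0,-1],[.9,-.44,0]))
E
```

```text
t: 10.85
ee_pos: [468.8, -126.9, 194.0]
tcp_rot: [0.652, 0.684, 0.234, 0.228]
force: [0.8, -0.8, -0.1]
grip_width: -0.0
t 10.85 p [ 468.8 -126.9  194. ] z [ 0.616  0.023 -0.787] x [-0.046  0.999 -0.006] F [ 0.8 -0.8 -0.1] g -0.0
goal [-0.4707, -0.07949, -0.12446] [0.13116, -0.2167, 0.63161] rows>= 11.4
```

```bash
python3 -m jog '[[-0.03,-0.005,-0.01,0.011,-0.019,0.055,0],[-0.07,-0.01,-0.02,0.023,-0.038,0.11,0],[-0.12,-0.02,-0.03,0.034,-0.057,0.165,0],[-0.17,-0.03,-0.045,0.046,-0.076,0.22,0],[-0.22,-0.037,-0.06,0.057,-0.095,0.277,0.1],[-0.28,-0.047,-0.074,0.069,-0.114,0.332,0.2],[-0.34,-0.057,-0.09,0.08,-0.133,0.388,0.4],[-0.4,-0.067,-0.105,0.092,-0.152,0.443,0.6],[-0.45,-0.075,-0.12,0.104,-0.171,0.5,0.6],[-0.47,-0.08,-0.124,0.115,-0.19,0.555,0.6]]'
python3 - <<'E'
from h import *
brief()
goal([410,-365,220],frame([0,0,-1],[.9,-.44,0]))
E
```

```text
t: 12.1
ee_pos: [410.3, -366.4, 218.0]
tcp_rot: [0.993, -0.106, 0.035, 0.034]
force: [0.6, -0.6, 0.4]
grip_width: 51.2
t 12.1 p [ 410.3 -366.4  218. ] z [ 0.062 -0.075 -0.995] x [ 0.975 -0.209  0.077] F [ 0.6 -0.6  0.4] g 51.2
goal [-0.00085, -0.00246, -0.00414] [0.01601, -0.02662, 0.0768] rows>= 1.4
```

```bash
python3 -m jog '[[0,-0.002,-0.004,0.01,-0.015,0.045,0.6],[0,-0.002,-0.004,0.016,-0.027,0.077,0.6],[0,-0.002,-0.004,0.016,-0.027,0.077,0.6],[0,-0.002,-0.004,0.016,-0.027,0.077,0.6]]'
python3 look.py wrist w5 weight_large,weight_middle,weight_small,weight_block
```

```text
t: 12.6
ee_pos: [410.5, -365.2, 218.7]
tcp_rot: [0.974, -0.225, -0.001, -0.0]
force: [-0.6, 0.1, -0.4]
grip_width: 51.2
t 12.6 p [ 410.5 -365.2  218.7] z [-0.002  0.001 -1.   ] x [ 0.899 -0.438 -0.002] F [-0.6  0.1 -0.4] g 51.2
weight_large [254.2, 145.8] 0.88 at z0: [417.0, -340.0, 0.0]
weight_middle [258.0, 94.5] 0.78 at z0: [447.0, -290.0, 0.0]
weight_small [257.9, 57.0] 0.61 at z0: [464.0, -255.0, 0.0]
weight_block [259.9, 102.8] 0.93 at z0: [445.0, -299.0, 0.0]
weight_block [468.8, 102.2] 0.48 at z0: [661.0, -403.0, 0.0]
```

View pics/w5.png

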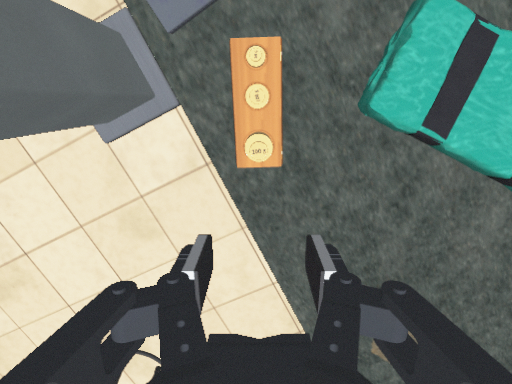

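```bash
python3 - <<'E'
from h import *
d=dict(np.load('w5.npz'))
cv2.imwrite('pics/w5k.png',cv2.resize(d['img'][20:185,210:310,::-1],None,fx=5,fy=3.6,interpolation=cv2.INTER_CUBIC))
p={'camera_matrix':d['K'],'distortion':d['D'],'position':d['c'],'attitude':d['M']}
for px,z in [((259,148),39),((257.5,96),35),((256,56),32),((254.2,145.8),18),((231,38),25),((281,37),25),((282,167),25),((237,168),25)]: print(px,onz(ray(p,px),z).round(1))
E
```

```text
(259, 148) [ 423.8 -339.2   39. ]
(257.5, 96) [ 445.4 -291.4   35. ]
(256, 56) [ 460.6 -256.9   32. ]
(254.2, 145.8) [ 418.5 -337.7   18. ]
(231, 38) [ 445.8 -230.5   25. ]
(281, 37) [ 490.8 -251.4   25. ]
(282, 167) [ 436.7 -372.    25. ]
(237, 168) [ 390.5 -350.7   25. ]
```

View pics/w5k.png

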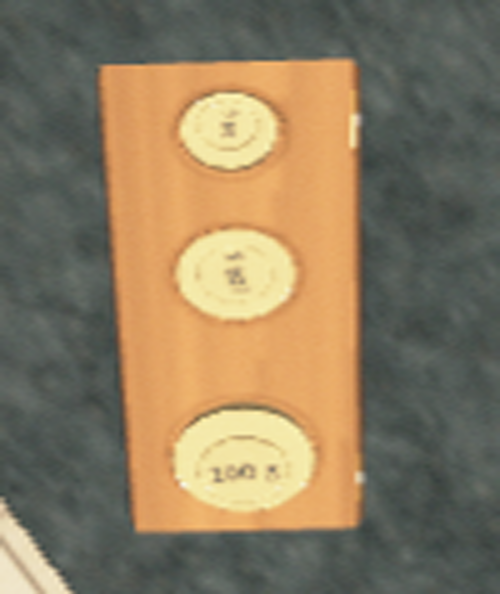

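```bash
python3 - <<'E'
from h import *
p=robot.snapshot('wrist');d=dict(np.load('w5.npz'))
H=np.array(p['hand_eye']); print(H.round(2).tolist())
def pr(X):
    q=(np.atleast_2d(X)-H[:3,3])@H[:3,:3]*[1,-1,-1]
    return cv2.projectPoints(q.reshape(-1,1,3).astype(float),np.zeros(3),np.zeros(3),np.array(d['K']),np.array(d['D']))[0][:,0].round(1).tolist()
for z in (10,14,18,22,26): print(z,pr([[0,-11,z],[25.6,-11,z],[-25.6,-11,z],[-33,-11,z]]))
cv2.imwrite('pics/w5t.png',cv2.resize(d['img'][215:300,170:350,::-1],None,fx=4,fy=4,interpolation=cv2.INTER_CUBIC))
goal([423.7,-339.3,100],frame([0,0,-1],[.911,-.413,0]))
E
```

```text
[[1.0, 0.0, -0.0, 0.63], [0.0, -0.95, -0.31, -78.75], [-0.0, 0.31, -0.95, -120.69], [0.0, 0.0, 0.0, 1.0]]
10 [[257.5, 238.3], [307.7, 238.3], [207.4, 238.3], [192.9, 238.3]]
14 [[257.6, 234.8], [306.4, 234.8], [208.7, 234.8], [194.6, 234.8]]
18 [[257.6, 231.4], [305.3, 231.4], [209.9, 231.4], [196.2, 231.4]]
22 [[257.6, 228.2], [304.1, 228.2], [211.1, 228.2], [197.7, 228.2]]
26 [[257.7, 225.1], [303.1, 225.1], [212.3, 225.1], [199.1, 225.1]]
goal [0.00137, -0.05835, 0.24056] [0.00017, 0.00012, -0.00931] rows>= 2.0
```

View pics/w5t.png

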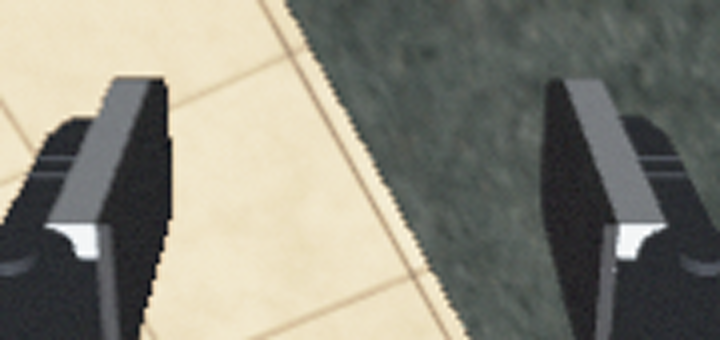

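```bash
python3 -m jog '[[0,-0.03,0.06,0,0,-0.004,0.6],[0.001,-0.058,0.14,0,0,-0.009,0.6],[0.001,-0.058,0.22,0,0,-0.009,0.6],[0.001,-0.058,0.24,0,0,-0.009,0.6],[0.001,-0.058,0.24,0,0,-0.009,0.6],[0.001,-0.058,0.24,0,0,-0.009,0.6]]'
python3 look.py wrist w6 weight_large
python3 - <<'E'
from h import *
goal([423.7,-339.3,49.5],frame([0,0,-1],[.911,-.413,0]))
E
```

```text
t: 13.65
ee_pos: [424.3, -340.5, 102.1]
tcp_rot: [0.977, -0.212, 0.001, 0.001]
force: [0.2, -0.1, 0.2]
grip_width: 51.0
t 13.65 p [ 424.3 -340.5  102.1] z [ 0.002 -0.003 -1.   ] x [ 0.91  -0.414  0.002] F [ 0.2 -0.1  0.2] g 51.0
weight_large [254.3, 205.0] 0.91 at z0: [419.0, -345.0, 0.0]
goal [-0.00216, -0.00175, 0.10485] [0.00053, -0.00076, -0.00038] rows>= 0.8
```

View pics/w6.png

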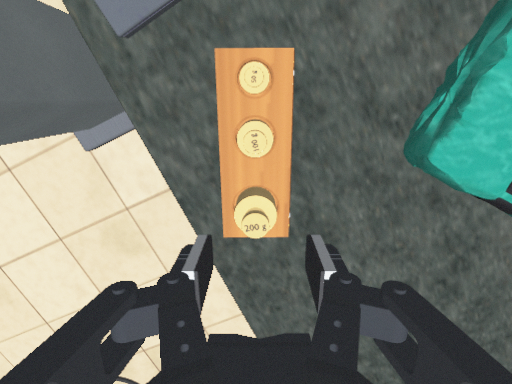

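```bash
python3 - <<'E'
from h import *
d=dict(np.load('w6.npz'))
p={'camera_matrix':d['K'],'distortion':d['D'],'position':d['c'],'attitude':d['M']}
for px,z in [((255.5,214),39),((254.3,205),18),((254.5,138),32),((254.5,77),32),((215,48),25),((294.5,48),25),((289.5,237),25),((222.5,237.5),25)]: print(px,onz(ray(p,px),z).round(1))
E
```

```text
(255.5, 214) [ 423.9 -337.8   39. ]
(254.3, 205) [ 422.3 -338.6   18. ]
(254.5, 138) [ 444.8 -290.7   32. ]
(254.5, 77) [ 460.6 -256.3   32. ]
(215, 48) [ 445.2 -230.    25. ]
(294.5, 48) [ 490.8 -250.7   25. ]
(289.5, 237) [ 437.2 -371.4   25. ]
(222.5, 237.5) [ 390.  -350.4   25. ]
```

Consistent (large weight at ~(423.5,-339)). Descend and grip.

```bash
python3 -m jog '[[-0.002,-0.002,0.05,0,0,0,0.6],[-0.002,-0.002,0.09,0,0,0,0.6],[-0.002,-0.002,0.104,0,0,0,0.6],[-0.002,-0.002,0.104,0,0,0,0.6],[-0.002,-0.002,0.104,0,0,0,0.6]]'
python3 - <<'E'
from h import *
brief();goal([423.5,-339.1,49.5],frame([0,0,-1],[.911,-.413,0]))
E
```

```text
t: 14.38
ee_pos: [424.4, -339.8, 50.9]
tcp_rot: [0.977, -0.212, 0.002, 0.002]
force: [-0.1, -0.7, -0.4]
grip_width: 50.9
t 14.38 p [ 424.4 -339.8   50.9] z [ 0.003 -0.004 -1.   ] x [ 0.91  -0.414  0.004] F [-0.1 -0.7 -0.4] g 50.9
goal [-0.00228, -0.0006, 0.0028] [0.00073, -0.00127, -0.00038] rows>= 0.0
```

```bash
python3 -m jog '[[-0.002,0,0.004,0,0,0,0.6],[-0.002,0,0.004,0,0,0,0.4],[-0.002,0,0.004,0,0,0,0.2],[-0.002,0,0.004,0,0,0,0.1],[-0.002,0,0.004,0,0,0,0.1],[-0.002,0,0.004,0,0,0,0.1],[-0.002,0,0.004,0,0,0,0.1]]' 60
python3 - <<'E'
from h import *
brief()
E
```

```text
t: 15.25
ee_pos: [423.4, -339.5, 49.5]
tcp_rot: [0.977, -0.212, 0.002, 0.002]
force: [-3.3, 1.0, 6.0]
grip_width: 27.1
t 15.25 p [ 423.4 -339.5   49.5] z [ 0.003 -0.004 -1.   ] x [ 0.91  -0.414  0.004] F [-3.3  1.   6. ] g 27.1
```

```bash
python3 look.py wrist w7 weight_large; python3 look.py side s7 weight_large; python3 - <<'E'
from h import *
d=np.load('w7.npz');cv2.imwrite('pics/w7k.png',cv2.resize(d['img'][170:330,180:340,::-1],None,fx=4,fy=3.7,interpolation=cv2.INTER_CUBIC))
brief()
E
```

```text
t 15.25 p [ 423.4 -339.5   49.5] z [ 0.003 -0.004 -1.   ] x [ 0.91  -0.414  0.004] F [-3.3  1.   6. ] g 27.1
weight_large [258.6, 237.3] 0.9 at z0: [420.0, -348.0, 0.0]
t 15.35 p [ 423.4 -339.5   49.6] z [ 0.003 -0.004 -1.   ] x [ 0.91  -0.414  0.004] F [-1.7  0.6  5.8] g 26.8
weight_large [309.7, 317.5] 0.61 at z0: [432.0, -324.0, 0.0]
weight_large [269.0, 271.1] 0.31 at z0: [432.0, -128.0, 0.0]
t 15.45 p [ 423.4 -339.5   49.6] z [ 0.003 -0.004 -1.   ] x [ 0.91  -0.414  0.004] F [-1.7  1.9  6. ] g 26.7
```

View pics/w7k.png

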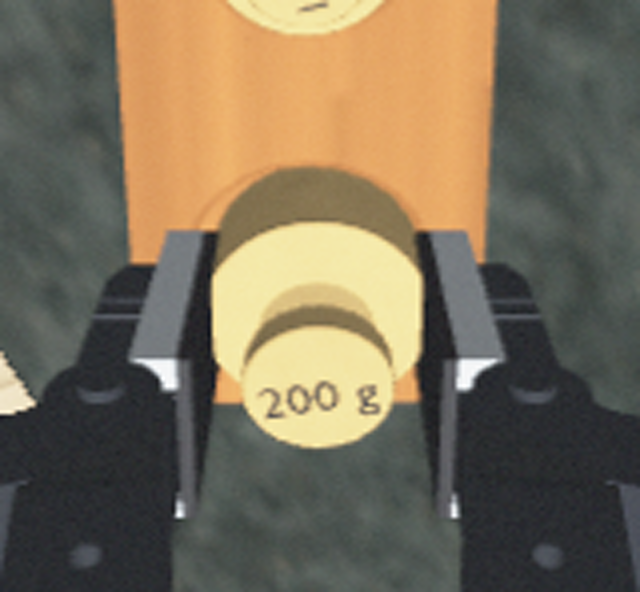

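```bash
python3 -m jog '[[0,0,-0.006,0,0,0,0.1],[0,0,-0.016,0,0,0,0.1],[0,0,-0.03,0,0,0,0.1],[0,0,-0.05,0,0,0,0.1],[0,0,-0.05,0,0,0,0.1],[0,0,-0.05,0,0,0,0.1]]'
python3 look.py wrist w8 weight_large; python3 look.py side s8 weight_large; python3 - <<'E'
from h import *
d=np.load('w8.npz');cv2.imwrite('pics/w8k.png',cv2.resize(d['img'][130:330,160:360,::-1],None,fx=3.5,fy=2.9,interpolation=cv2.INTER_CUBIC))
d=np.load('s8.npz');cv2.imwrite('pics/s8k.png',cv2.resize(d['img'][250:350,250:370,::-1],None,fx=6,fy=5.9,interpolation=cv2.INTER_CUBIC))
E
```

```text
t: 16.2
ee_pos: [423.4, -339.4, 74.6]
tcp_rot: [0.977, -0.212, 0.002, 0.002]
force: [-0.9, 0.2, -2.0]
grip_width: 27.0
t 16.2 p [ 423.4 -339.4   74.6] z [ 0.003 -0.004 -1.   ] x [ 0.91  -0.414  0.004] F [-0.9  0.2 -2. ] g 27.0
weight_large [261.6, 235.3] 0.89 at z0: [418.0, -359.0, 0.0]
t 16.3 p [ 423.2 -339.2   74.3] z [ 0.002 -0.004 -1.   ] x [ 0.91  -0.414  0.004] F [-0.1 -0.5 -2.5] g 26.6
weight_large [309.2, 314.9] 0.58 at z0: [436.0, -316.0, 0.0]
```

View pics/w8k.png

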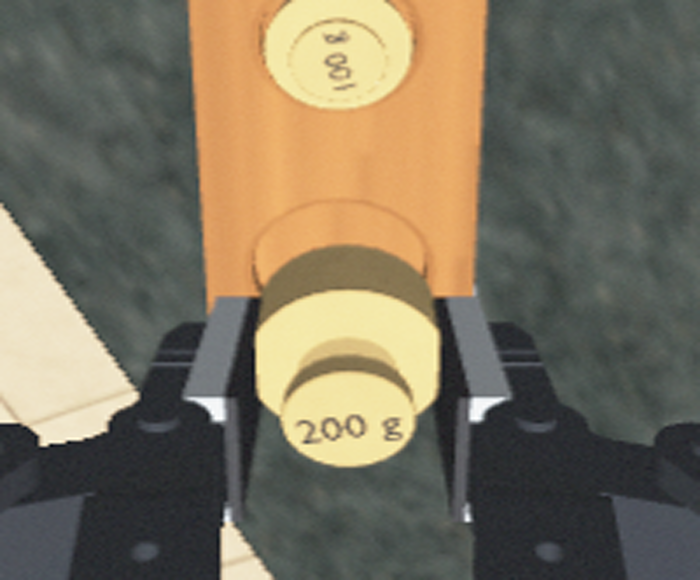

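View pics/s8k.png

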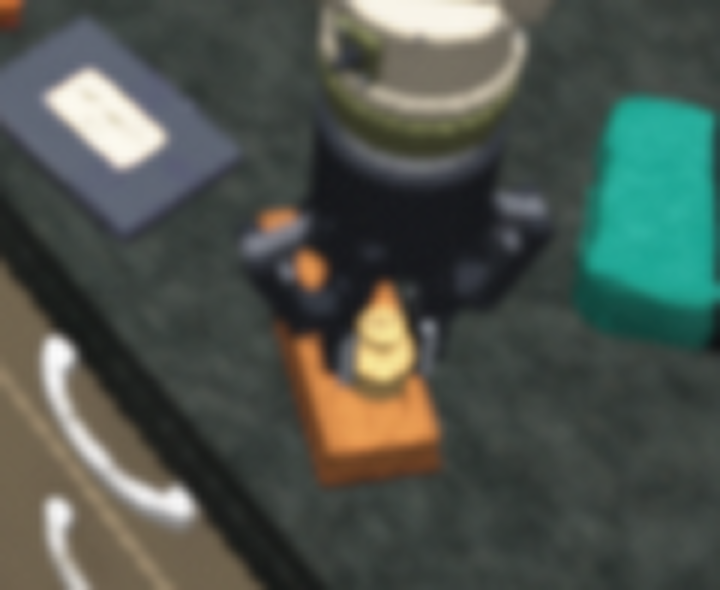

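```bash
python3 -m jog '[[0,0,-0.1,0,0,0,0.1],[0,0,-0.22,0,0,0,0.1],[0,0,-0.35,0,0,0,0.1],[0,0,-0.45,0,0,0,0.1],[0,0,-0.45,0,0,0,0.1]]'
python3 - <<'E'
from h import *
brief()
goal([430,230,310],frame([0.4,0.2,-1],[-.35,.94,0]))
E
```

```text
t: 17.02
ee_pos: [424.2, -339.9, 304.1]
tcp_rot: [0.977, -0.212, 0.005, 0.004]
force: [0.5, 0.7, -3.2]
grip_width: 26.7
t 17.02 p [ 424.2 -339.9  304.1] z [ 0.009 -0.01  -1.   ] x [ 0.91  -0.414  0.012] F [ 0.5  0.7 -3.2] g 26.7
goal [-0.46108, -1.04231, -0.0235] [-0.04356, 0.16344, -0.73794] rows>= 12.7
```

```bash
python3 -m jog '[[-0.02,-0.05,0,-0.003,0.012,-0.055,0.1],[-0.06,-0.13,0,-0.006,0.024,-0.11,0.1],[-0.1,-0.23,-0.005,-0.01,0.037,-0.166,0.1],[-0.14,-0.33,-0.01,-0.013,0.049,-0.221,0.1],[-0.185,-0.43,-0.01,-0.016,0.061,-0.277,0.1],[-0.23,-0.53,-0.01,-0.02,0.073,-0.332,0.1],[-0.275,-0.63,-0.015,-0.023,0.086,-0.387,0.1],[-0.32,-0.73,-0.015,-0.026,0.098,-0.443,0.1],[-0.36,-0.82,-0.02,-0.029,0.11,-0.498,0.1],[-0.4,-0.9,-0.02,-0.033,0.122,-0.55,0.1]]'
python3 - <<'E'
from h import *
brief()
goal([430,230,310],frame([0.4,0.2,-1],[-.35,.94,0]))
E
```

```text
t: 18.27
ee_pos: [427.1, 154.2, 307.2]
tcp_rot: [0.775, 0.607, 0.154, 0.086]
force: [0.4, 0.1, -2.8]
grip_width: 26.7
t 18.27 p [427.1 154.2 307.2] z [ 0.342  0.053 -0.938] x [0.216 0.967 0.134] F [ 0.4  0.1 -2.8] g 26.7
goal [0.14859, -0.03043, 0.00493] [-0.01147, 0.04163, -0.18587] rows>= 3.2
```

```bash
python3 -m jog '[[0.04,-0.01,0,-0.003,0.012,-0.05,0.1],[0.09,-0.02,0,-0.007,0.024,-0.1,0.1],[0.13,-0.03,0.004,-0.01,0.035,-0.15,0.1],[0.148,-0.03,0.005,-0.011,0.042,-0.186,0.1],[0.148,-0.03,0.005,-0.011,0.042,-0.186,0.1],[0.148,-0.03,0.005,-0.011,0.042,-0.186,0.1],[0.148,-0.03,0.005,-0.011,0.042,-0.186,0.1]]'
python3 look.py wrist w9 scanner_head,weight_large
```

```text
t: 19.15
ee_pos: [429.9, 229.3, 309.5]
tcp_rot: [0.555, 0.806, 0.182, 0.1]
force: [-0.5, -0.2, -2.8]
grip_width: 26.8
t 19.15 p [429.9 229.3 309.5] z [ 0.363  0.183 -0.914] x [-0.365  0.93   0.041] F [-0.5 -0.2 -2.8] g 26.8
scanner_head [317.8, 130.1] 0.76 at z0: [488.0, 364.0, 0.0]
scanner_head [301.8, 235.2] 0.57 at z0: [725.0, 457.0, 0.0]
weight_large [257.6, 237.5] 0.95 at z0: [762.0, 370.0, 0.0]
```

View pics/w9.png

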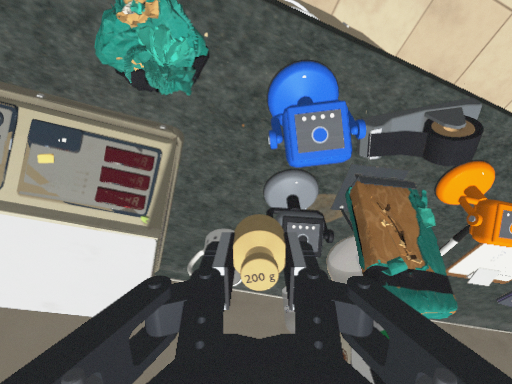

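```bash
python3 -m jog '[[0.03,0.07,0,0,0,0,0.1],[0.07,0.15,0,0,0,0,0.1],[0.1,0.2,0,0,0,0,0.1],[0.1,0.2,0,0,0,0,0.1],[0.1,0.2,0,0,0,0,0.1]]'
python3 look.py wrist w10 scanner_head,weight_large
```

```text
t: 19.92
ee_pos: [497.0, 307.4, 351.7]
tcp_rot: [0.555, 0.806, 0.182, 0.1]
force: [-0.4, -0.3, -2.9]
grip_width: 26.8
t 19.93 p [497.  307.4 351.7] z [ 0.362  0.183 -0.914] x [-0.365  0.93   0.041] F [-0.4 -0.3 -2.9] g 26.8
scanner_head [274.4, 28.3] 0.81 at z0: [457.0, 329.0, 0.0]
scanner_head [270.6, 175.6] 0.76 at z0: [693.0, 424.0, 0.0]
scanner_head [493.8, 159.0] 0.67 at z0: [509.0, 818.0, 0.0]
weight_large [257.7, 236.9] 0.79 at z0: [875.0, 468.0, 0.0]
```

View pics/w10.png

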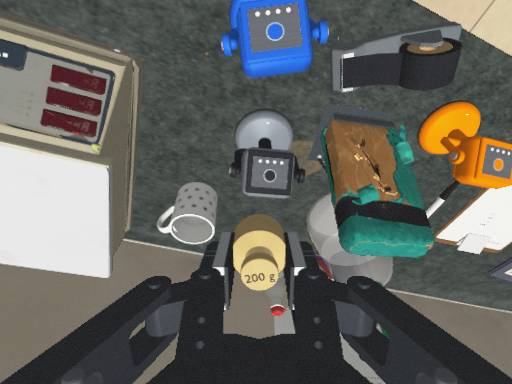

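```bash
python3 - <<'E'
from h import *
d=np.load('w10.npz');cv2.imwrite('pics/w10k.png',cv2.resize(d['img'][100:205,220:320,::-1],None,fx=6,fy=5.6,interpolation=cv2.INTER_CUBIC))
ps=robot.snapshot('side');pt=robot.snapshot('top')
for n,p in(('side',ps),('top',pt)): print(n,[(np.round(m['location'],1).tolist(),round(m['score'],2)) for m in robot.mark_of('scanner_head',p)])
im=ps['color'][110:190,200:270,::-1];cv2.imwrite('pics/s10k.png',cv2.resize(im,None,fx=7,fy=7,interpolation=cv2.INTER_CUBIC))
E
```

```text
side [([201.9, 167.6], 0.87), ([230.7, 145.8], 0.73), ([168.6, 124.5], 0.57)]
top [([187.4, 182.4], 0.59), ([298.5, 237.8], 0.54), ([202.8, 231.4], 0.46)]
```

View pics/w10k.png

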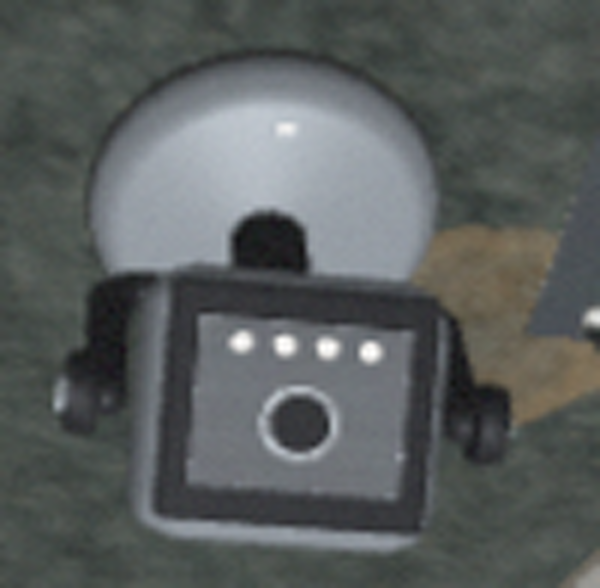

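View pics/s10k.png

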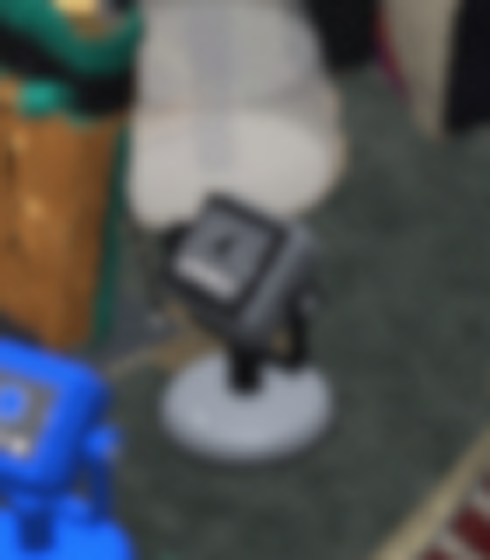

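```bash
cat > scan.py <<'E'
from fit import *
e=np.radians(50)
def axes(phi):
    c,s=np.cos(phi),np.sin(phi)
    return np.array([np.cos(e)*c,np.cos(e)*s,np.sin(e)]),np.array([-s,c,0]),np.array([-np.sin(e)*c,-np.sin(e)*s,np.cos(e)])
def rect(v,w,h):
    S,l,u=axes(v[3]); P=np.array(v[:3]); return np.array([P+a*l*w/2+b*u*h/2 for a,b in((1,-1),(-1,-1),(-1,1),(1,1))])
def fitscan(views,fixz=True): # views: list of (d, [px4 bezel],[px4 panel])
    def f(v):
        vv=[v[0],v[1],120 if fixz else v[7],v[2]]; r=[]
        for d,A,B in views:
            r+=[projn(d,rect(vv,v[3],v[4]))-A, projn(d,rect(vv,v[5],v[6]))-B]
        return np.concatenate(r).ravel()
    r=least_squares(f,[600,370,np.radians(200),50,50,40,40]+([] if fixz else [120]),x_scale=[10,10,.1,5,5,5,5]+([] if fixz else [10]))
    cov=np.sqrt(np.diag(np.linalg.inv(r.jac.T@r.jac)))
    print('scan',r.x.round(2),'phi',np.degrees(r.x[2]).round(1),'rms',np.sqrt((r.fun**2).mean()).round(2),'sd',cov.round(2)); return r.x
E
cat > scanviews.py <<'E'
from scan import *
def C(pts,ox,oy,fx,fy): return np.array([(ox+x/fx-.4,oy+y/fy-.4) for x,y in pts])
V=[(dict(np.load('w10.npz')),C([(175,278),(440,300),(425,530),(152,515)],220,100,6,5.6),C([(198,315),(410,330),(400,498),(187,485)],220,100,6,5.6))]
E
python3 - <<'E'
from scanviews import *
fitscan(V);v=fitscan(V,False)
ps=robot.snapshot('side');pt=robot.snapshot('top')
print(tri([ray(ps,[230.7,145.8]),ray(pt,[187.4,182.4])]))
E
```

```text
scan [602.47 374.36   3.39  62.87  57.82  49.64  41.79] phi 194.3 rms 0.23 sd [0.6  0.52 0.02 1.4  1.38 1.4  1.38]
scan [631.11 389.53   3.39  71.19  65.47  56.22  47.32  78.91] phi 194.3 rms 0.23 sd [1.65393068e+07 8.75485484e+06 2.00000000e-02 4.80786866e+06
 4.42159415e+06 3.79667276e+06 3.19587234e+06 2.37265664e+07]
(array([596.87791737, 365.04351311, 128.98808173]), [np.float64(1.8014689851463648), np.float64(1.801468985146301)])
```

```bash
cat > sg.py <<'E'
from scan import *
import sys
x,y,phi,ds,du,dl=[float(a) for a in sys.argv[1:7]]
S,l,u=axes(np.radians(phi)); W=np.array([x,y,120.]); B=31.5
st=brief(); Rt=R.from_quat(st['tcp_rot']).as_matrix()
w=st['ee_pos']+B*Rt[:,2]-W
print('underside: dist %.1f lat u %.1f l %.1f'%(w@S,w@u,w@l),'tilt %.2f deg'%np.degrees(np.arccos(min(1,-Rt[:,2]@S))))
goal(W+S*(100+B+ds)+u*du+l*dl,frame(-S,-l))
E
python3 sg.py 602.5 374.4 194.3 110 60 0
```

```text
t 20.38 p [497.5 307.6 352.7] z [ 0.364  0.183 -0.913] x [-0.365  0.93   0.041] F [-0.1  0.4 -2.3] g 27.0
underside: dist 224.2 lat u 50.1 l 36.1 tilt 17.18 deg
goal [0.07402, 0.01646, 0.03067] [-0.08988, -0.0322, 0.0267] rows>= 1.7
```

```bash
python3 -m jog '[[0.025,0.005,0.01,-0.03,-0.01,0.009,0.1],[0.05,0.01,0.02,-0.06,-0.02,0.018,0.1],[0.074,0.016,0.031,-0.09,-0.032,0.027,0.1],[0.074,0.016,0.031,-0.09,-0.032,0.027,0.1],[0.074,0.016,0.031,-0.09,-0.032,0.027,0.1],[0.074,0.016,0.031,-0.09,-0.032,0.027,0.1]]'
python3 look.py wrist w11 scanner_head,weight_large;python3 sg.py 602.5 374.4 194.3 0 0 0
python3 - <<'E'
from h import *
d=np.load('w11.npz');cv2.imwrite('pics/w11k.png',cv2.resize(d['img'][100:220,200:330,::-1],None,fx=6,fy=5,interpolation=cv2.INTER_CUBIC))
E
```

```text
t: 21.12
ee_pos: [497.5, 347.1, 344.4]
tcp_rot: [0.577, 0.741, 0.271, 0.21]
force: [-0.0, -0.5, -2.2]
grip_width: 27.0
t 21.12 p [497.5 347.1 344.4] z [ 0.623  0.159 -0.765] x [-0.246  0.969  0.001] F [-0.  -0.5 -2.2] g 27.0
scanner_head [261.4, 112.7] 0.97 at z0: [707.0, 405.0, -0.0]
weight_large [258.4, 236.9] 0.68 at z0: [1254.0, 538.0, 0.0]
t 21.27 p [497.3 347.  343.8] z [ 0.623  0.159 -0.766] x [-0.246  0.969  0.001] F [ 0.5  0.2 -2.9] g 26.7
underside: dist 209.9 lat u 60.6 l 0.5 tilt 0.03 deg
goal [0.00086, -0.12129, 0.21967] [0.00016, -0.0, -0.00059] rows>= 2.0
```

View pics/w11.png

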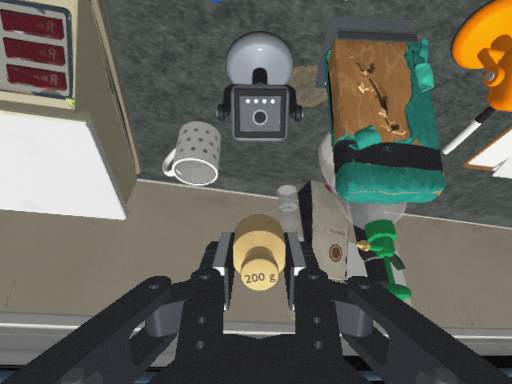

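View pics/w11k.png

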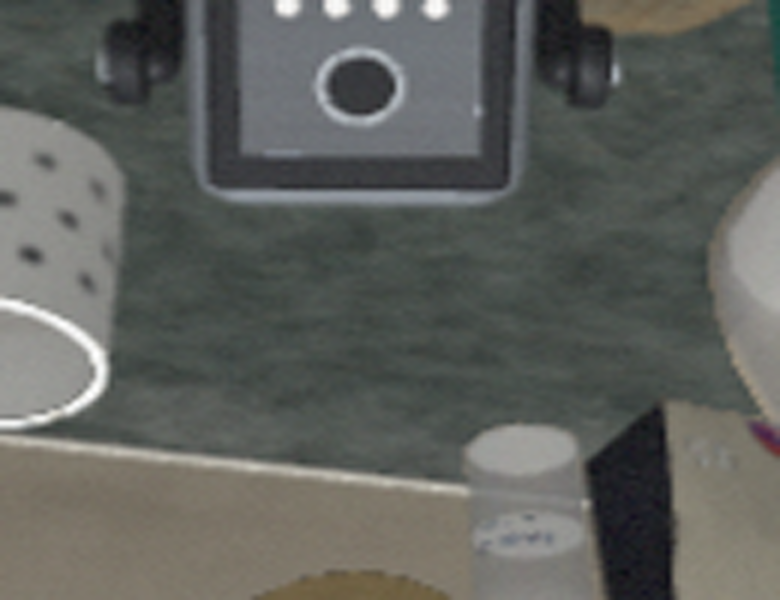

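```bash

python3 - <<'E'
from h import *
d=np.load('w11.npz');cv2.imwrite('pics/w11m.png',cv2.resize(d['img'][75:150,215:305,::-1],None,fx=8,fy=8,interpolation=cv2.INTER_CUBIC))
E
```

```text
(no output)
```

View pics/w11m.png

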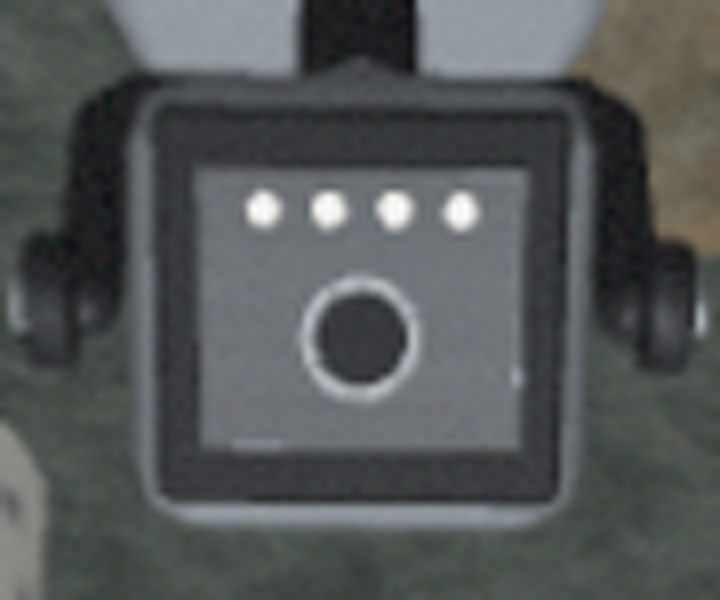

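```bash
cat >> scanviews.py <<'E'
V.append((dict(np.load('w11.npz')),C([(153,107),(573,110),(562,505),(160,502)],215,75,8,8),C([(195,168),(527,170),(520,452),(201,450)],215,75,8,8)))
E
python3 - <<'E'
from scanviews import *
fitscan(V[1:]);fitscan(V);fitscan(V,False)
E
```

```text
scan [602.58 374.9    3.38  63.18  58.82  50.06  41.99] phi 193.8 rms 0.11 sd [0.57 0.45 0.01 1.23 1.2  1.23 1.19]
scan [602.53 374.67   3.39  63.06  58.39  49.89  41.9 ] phi 194.0 rms 0.26 sd [0.41 0.34 0.01 0.93 0.9  0.93 0.9 ]
scan [603.51 375.03   3.39  63.33  58.63  50.1   42.07 118.77] phi 194.0 rms 0.25 sd [2.37 0.92 0.01 1.12 1.08 1.06 1.   2.93]
```

```bash
python3 -m jog '[[0,-0.06,0.04,0,0,0,0.1],[0,-0.12,0.1,0,0,0,0.1],[0,-0.121,0.16,0,0,0,0.1],[0.001,-0.121,0.2,0,0,0,0.1],[0.001,-0.121,0.21,0,0,0,0.1],[0.001,-0.121,0.21,0,0,0,0.1],[0.001,-0.121,0.21,0,0,0,0.1]]'
python3 sg.py 602.5 374.7 194.0 0 0 0
```

```text
t: 22.15
ee_pos: [517.9, 353.0, 225.7]
tcp_rot: [0.577, 0.741, 0.271, 0.21]
force: [-0.0, -0.7, -2.2]
grip_width: 26.8
t 22.15 p [517.9 353.  225.7] z [ 0.624  0.16  -0.765] x [-0.246  0.969  0.002] F [-0.  -0.7 -2.2] g 26.8
underside: dist 105.6 lat u 1.1 l 0.4 tilt 0.24 deg
goal [0.00106, -0.00212, 0.01127] [0.00061, -0.0012, 0.00058] rows>= 0.1
```

```bash
python3 -m jog '[[0.001,-0.002,0.012,0.0005,-0.001,0.0005,0.1],[0.001,-0.002,0.012,0.0005,-0.001,0.0005,0.1],[0.001,-0.002,0.012,0.0005,-0.001,0.0005,0.1],[0.001,-0.002,0.012,0.0005,-0.001,0.0005,0.1],[0.001,-0.002,0.012,0.0005,-0.001,0.0005,0.1],[0.001,-0.002,0.012,0.0005,-0.001,0.0005,0.1]]'
python3 sg.py 602.5 374.7 194.0 0 0 0
python3 look.py wrist w12 scanner_head,weight_large;python3 look.py side s12 weight_large,weight_block; python3 look.py top t12 weight_middle
python3 - <<'E'
from h import *
d=np.load('s12.npz');cv2.imwrite('pics/s12k.png',cv2.resize(d['img'][60:200,150:300,::-1],None,fx=5,fy=4.2,interpolation=cv2.INTER_CUBIC))
E
```

```text
t: 22.9
ee_pos: [520.7, 354.3, 220.5]
tcp_rot: [0.578, 0.741, 0.27, 0.21]
force: [-0.4, 1.1, -2.9]
grip_width: 27.2
t 22.9 p [520.7 354.3 220.5] z [ 0.624  0.156 -0.766] x [-0.242  0.97   0.   ] F [-0.4  1.1 -2.9] g 27.2
underside: dist 99.6 lat u 0.0 l 0.0 tilt 0.04 deg
goal [9e-05, -6e-05, -0.00072] [0.0001, -0.00019, 8e-05] rows>= 0.0
t 22.9 p [520.7 354.3 220.5] z [ 0.624  0.156 -0.766] x [-0.242  0.97   0.   ] F [-0.4  1.1 -2.9] g 27.2
weight_large [258.7, 237.7] 0.91 at z0: [996.0, 472.0, 0.0]
t 23.05 p [520.8 354.3 220.5] z [ 0.624  0.156 -0.766] x [-0.242  0.97   0.   ] F [-0.6  0.1 -3.8] g 26.6
weight_large [308.1, 307.3] 0.24 at z0: [449.0, -296.0, 0.0]
weight_block [307.7, 309.9] 0.69 at z0: [442.0, -302.0, 0.0]
t 23.2 p [520.7 354.3 220.4] z [ 0.624  0.156 -0.766] x [-0.243  0.97   0.   ] F [ 0.7 -0.9 -2.6] g 26.9
weight_middle [374.2, 227.0] 0.61 at z0: [443.0, -299.0, 0.0]
```

View pics/w12.png

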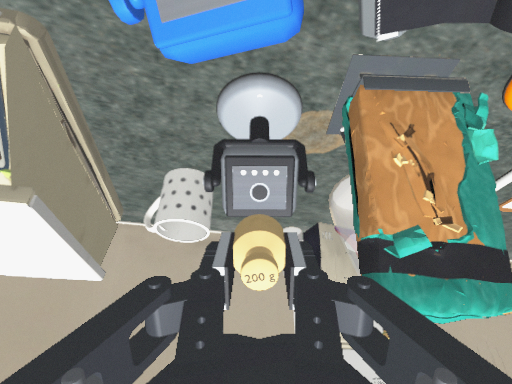

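View pics/s12k.png

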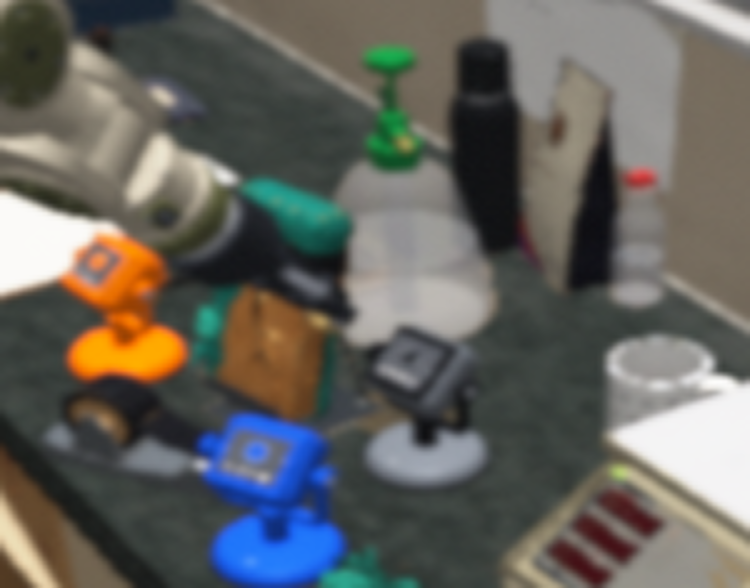

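View pics/t12.png

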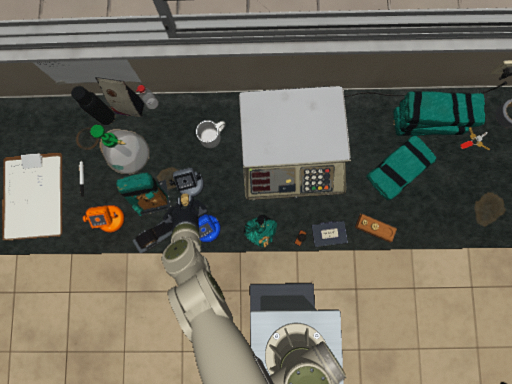

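```bash
python3 - <<'E'
from h import *
st=brief();print(np.round(st['joint_velocities'],4));print(robot.job_done());brief()
E
```

```text
t 23.3 p [520.7 354.3 220.5] z [ 0.624  0.156 -0.766] x [-0.243  0.97   0.   ] F [ 0.1  0.2 -2.5] g 26.9
[-0.0007 -0.0005  0.0005  0.      0.      0.0012]
the job is handed in; nothing more can be done
None
the job is handed in; nothing more can be done
```

The job is handed in at 23.3 s. I pressed clear, seven and enter in that order. The 200 g weight is still held in front of the grey scanner.

- **Keys:** each press reached 11.5 to 13.5 N along the key, above the 5 N needed to bottom it. I backed the fingers off about 20 mm between keys. The fingertips were set 2 to 4 mm outward from each cap to keep clear of the neighbouring keys. I could not read the key travel itself, so "pressed" and "no other key touched" rest on the force readings and the measured position.
- **Grip:** the gripper read about 27 mm on the 30 mm body, narrower than I expected. The weight lifted cleanly, its place in the hand looked the same from grasp to the end, and the force reading matches roughly 0.2 kg.
- **Hold:** at the last check the underside was about 99.6 mm from the window, centred within 0.1 mm and 0.04° off square. These figures rest on my camera-based fit of the scanner (sub-millimetre fit spread, with calibration good to about 2 mm) and on the weight having stood 18 mm above the worktop.
- **Disagreement:** a rougher estimate from the side and top cameras put the window up to about 15 mm away from the close-up fit. I used the close-up fit.
- **Surroundings:** the arm was still and touching nothing else. The block, the other two weights and the bystanders looked undisturbed in the final pictures.

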